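Set the raking light and hold its reflector flap at the balance point

TASK

The wood sample in the grey raking-light box is to be photographed: turn the black dial on the box's deck until its white pointer line stands at the red mark, and let go of it. Then take the closed reflector flap by the bar of its steel bail handle, swing it up until it stands upright at its balance point, where it would fall either way if let go, and hold it there without letting it go over backwards. The program finishes while the gripper is still holding the flap upright; the dial stays at the mark, and the vial, loupe and eraser beside the box are left alone.

Things in the scene. Friction and masses are not known exactly. Their poses are not given: they have to be found in the camera images.
- light_box: Grey raking-light box, fixed. Origin: under the centre of its well, on the bench (z = 0). Own x points away from the robot (within 0.3 rad), y left, z up. Well housing 140 (x) x 160 (y) mm, 55 high, open on top under the flap, a pine block fixed inside. On its right (y -80 to -180 mm) a flat deck, x -70 to +70 mm, 41 mm high, carries the dial
- flap: Aluminium flap 119x150x6 mm, 0.19 to 0.31 kg, on a free hinge at the box's far side; falls wherever let go. Origin on the hinge line, at x +62.5, y 0, z +62 mm of the box. Own x runs in the panel from hinge to bail bar, own y along the hinge. Closed at the start: level, x to the robot. Opens up and away; x straight up (quarter turn) is the balance point; stop at 2.3 rad
- bail (a point): Middle of the bail bar: round steel, 10 mm thick, 100 mm between its two arms, parallel to the hinge, 180 mm from it, 54 mm beyond the panel's edge. Closed: 62 mm above the bench, 47 mm in front of the housing wall. Fingers can straddle it from above, one inside the bail, one outside; the bar may turn between the pads as the flap swings
- dial (a joint): Dial angle, rad, 0 to 4.71, growing clockwise seen from above. At q the white pointer points to 135 degrees minus q, counted counter-clockwise from the box's x axis (0: midway between the box's +y and -x). Stays where left (friction about 0.03 N m)
- dial_grip (a point): Point on the dial's upright axis at the height to grip, 67 mm above the bench, at x 0, y -130 mm of the box. The dial has a grip bar 42 mm long (along the pointer line), 12 mm wide, its top 76 mm and its foot 50 mm above the bench, on a round skirt of 42 mm diameter
- pointer (a point): Point 30 mm from the dial's axis in the direction of the pointer (white line along the top of the grip bar from the middle to the pointing end), 43 mm above the bench
- mark (a joint): Angle of the red mark, rad, in the same measure as the dial: the dial is set when both are equal. The mark lies on a thin ring, flush with the deck, and cannot be pushed
- red_mark (a point): Middle of the red mark, 30 mm from the dial's axis, on a light ring of 72 mm diameter about the dial; white scale lines stand round it every 20 degrees
- vial: Bystander: clear sample vial with a red cap, 29 mm diameter, 54 high, standing left of the box; origin under its centre
- lens: Bystander: folding loupe, 29 x 66 x 14 mm, black and silver, lying on the right in front of the deck; origin under its centre
- rubber: Bystander: blue and white eraser, 20 x 45 x 12 mm, lying left of the box; origin under its centre

How it is judged:
By the outcome, as a careful person would: the job done as asked, in the order asked, and still so for the second after the job is handed in, while the arm keeps its last pose, push and grip.
It also fails if it takes over 56 s, if anything falls off the work surface, if the arm or the gripper's body presses on something with over 40 N, if the wrist force passes 120 N, or if a joint passes its speed limit or range.

ROBOT

A 6-joint arm with a two-finger parallel gripper is mounted at the origin on a cart in front of the work surface, level with it; the furniture and walls round the work are solid. World frame = base frame: x ahead of the robot, y to its left, z up, the work surface at z = 0. Lengths are in mm, angles in rad, forces in N, time in s.
With the tool pointing down it reaches from about 275 to 825 mm from the base axis. Payload 5.2 kg.
Tool frame: the origin (TCP) lies at the very end of the fingers, on their centre line; the grasp point (between the pads) lies 19 mm behind it; z points along the fingers, y is the line along which they close (so a half turn about z gives the same grasp; the last joint's range is limited). The gripper opens to 93 mm and grips with 3 to 60 N. Pads are 15 mm wide; open, the fingers measure 128 mm over their backs; the gripper's body (75 mm by 188 mm) begins 65 mm behind the grasp point.
Start: joints at [-1.361, 0.259, 1.535, -0, 1.348, -0.203], TCP at [220.667, -503.797, 218.653] pointing down, gripper open.
Joint ranges: [-3.14, 3.14], [-0.91, 2.08], [0.19, 2.58], [-1.22, 4.36], [0.22, 2.71], [-3.12, 3.12]. Speed limits (rad/s): [2.57, 2.57, 3.14, 3.14, 3.14, 3.14].

INTERFACE

Orientations are given as a unit quaternion [w, x, y, z].
In Python, from rig import robot gives the robot as it stands. The module is installed in compiled form; this text tells all that it offers.
- The arm moves only by the tool carry_out, never from a script. Its argument "commands" is a list of rows, each an object of numbers: "wx", "wy", "wz": the turn, a rotation vector about the tool's x, y, z in degrees; "tx", "ty", "tz": the shift along the tool's x, y, z in m; "hand": the opening, from 0 (shut) to 1 (fully open). In form: [{"wx": .., "wy": .., "wz": .., "tx": .., "ty": .., "tz": .., "hand": ..}, ...]. A call has exactly 5 rows; each row shifts and turns the commanded pose from where the row before left it, along the tool's axes as they then stand; what a row does not reach is not made up. A row lasts 1/8 s, in which the tool goes at most 62.5 mm and 10.7 degrees, less where a joint would pass 70% of its speed; a pose out of reach is approached as far as the arm can. A call is refused whole if a number of a shift passes 0.0625 or a number of a turn 10.7, either way. A call with a gripper value outside its range is refused whole. The fingers move at their own pace and stop on an object; "squeeze" is the grip in N (left out, the last holds). Time passes only in rows, so rows that do not move let the fingers close, or fill a call up. It gives the time, the measured TCP pose, the force, the opening and the grip force at its end, in the units of the state.
- robot.read_state(): the state, without advancing time (a new reading comes with each control period).
- robot.grab_frame(name): name is "side" or "top"; returns (picture, depth): 384x512x3 uint8, red, green, blue; 384x512 float32, mm along the optical axis (not along the pixel's ray), 0 where there is no reading.
- robot.camera_model(name): a dict with "fovy" (degrees; the focal length in pixels is half the picture's height over the tangent of half this angle, whatever the lens; pixels are square), "cx", "cy" (the principal point, pixels), "xyz" and "attitude" of the camera in the world. Camera axes: x right, y up, looking along -z (the intrinsics and any distortion apply to the point x, -y, -z); pixel columns grow to the right and rows downward; lengths in mm; the calibration is good to about 2 mm. A picture is of the moment at which its call begins. camera_model takes no time and is no camera call.
- robot.finish_job(): hands the job in; it is judged then, once.
Trained networks look in the newest picture that a camera, given by its name, has taken for a name from the list of things; names that differ only in an ending like _2 or _b are one class to them, and where a whole thing is asked for, a point or a joint stands for the part that bears it (a point fixed in the world has none). Each returns a list of dicts, best first, with "conf" (0 to 1); they miss things now and then, are a little off and sometimes report something else, mostly with a low value. They report only what shows in the picture. A call takes as long as a camera call.
- robot.recognise(camera, query): "centre" ([x, y, z] in mm, in the coordinates of the camera as it stood for that picture, good to about 4 mm: the middle of the surface that is visible of it).
- robot.spot_point(camera, query): "centre" ([x, y, z] in mm, in the coordinates of the camera as it stood for that picture, good to about 4 mm: a listed point, or the origin of a listed thing).
The state is a dict: "t": time; "joint_pos": joint angles; "joint_velocities": joint speeds; "tau": joint torques, N m; "position": TCP position; "orientation": TCP orientation; "ft_force": force on the tool from outside, world axes, zero at the start; "moment": the same for the moment, N m; "gripper_width": finger opening in mm; "grasp_force": force on a finger pad.
Only numpy, scipy, OpenCV 4.12 (cv2) and the standard library are available. Lean on these libraries where they do the work, as an engineer would, in place of code of your own. Each camera call takes 0.05 s, during which the arm holds its last target. There are 200 camera calls.

## Working session

There is one attempt and no reset: what is moved stays moved. The work goes in short steps, Python scripts to look and compute and a tool call to move; the robot and the scene stay as the last step left them, time stands still between calls to the robot, and variables do not carry over. Pictures are saved under pics/ and viewed, at most 10 in all, crops included, and the job is handed in when it is done.

Besides the shell and the picture viewer there is one more tool, called after "Call:" as name(argument=value, ...) on one line, values as JSON. carry_out: Moves the arm, as the interface text tells. Its arguments: {"type":"object","properties":{"commands":{"type":"array"},"squeeze":{"type":"number"}},"required":["commands"]}

```bash
mkdir -p pics; cat > h.py <<'E'
import numpy as np, cv2
from scipy.spatial.transform import Rotation as R
from rig import robot
def q2R(q): return R.from_quat([q[1],q[2],q[3],q[0]]).as_matrix()
def cam(n):
    c=robot.camera_model(n); return c,q2R(c["attitude"]),np.array(c["xyz"],float)
def toW(n,p):
    c,M,t=cam(n); return M@np.array(p,float)+t
def f(c): return 192/np.tan(np.radians(c["fovy"])/2)
def ray(n,u,v):
    c,M,t=cam(n); F=f(c); return t, M@np.array([(u-c["cx"])/F,-(v-c["cy"])/F,-1])
def onz(n,u,v,z):
    t,d=ray(n,u,v); return t+d*(z-t[2])/d[2]
def save(n,name):
    im,d=robot.grab_frame(n); cv2.imwrite(f"pics/{name}.png",im[:,:,::-1]); np.save(f"{n}.npy",d); np.save(f"{n}_im.npy",im); return im,d
E
python3 - <<'E'
from h import *
for n in("side","top"):
    print(n,robot.camera_model(n)); save(n,n+"0")
    for q in("bail","dial_grip","pointer","red_mark","flap","light_box"):
        for r in robot.spot_point(n,q)[:2]: print(q,round(r["conf"],2),toW(n,r["centre"]).round(1))
print(robot.read_state())
E
```

```text
side {'fovy': 49.904793613362926, 'cx': 256.72324214413385, 'cy': 193.27137856014315, 'xyz': array([565.68062538, 663.4105069 , 553.97538846]), 'attitude': array([0.01092486, 0.00719118, 0.46685194, 0.88423877])}
bail 0.68 [432.8 -49.3  59.7]
bail 0.67 [542.7 -23.9   4.8]
dial_grip 0.63 [ 573.9 -153.7   69.2]
pointer 0.46 [ 570.4 -120.7   45. ]
pointer 0.38 [607.3 -14.3  59.1]
red_mark 0.5 [ 596.6 -129.7   45.6]
flap 0.59 [607.8 -11.1  60.5]
light_box 0.83 [545.9 -24.5   2.2]
light_box 0.67 [ 455.8 -260.7   -0.6]
top {'fovy': 55.15463274946582, 'cx': 258.740589605083, 'cy': 187.6154595573098, 'xyz': array([398.33539133, -17.4966649 , 927.91544663]), 'attitude': array([-0.70224821, -0.05115659,  0.06203275,  0.70737712])}
bail 0.73 [431.9 -43.5  61.4]
dial_grip 0.61 [ 571.4 -147.8   69.4]
pointer 0.62 [ 571.4 -116.8   40.8]
pointer 0.56 [ 570.2 -144.9   66.1]
red_mark 0.94 [ 594.9 -128.9   46.4]
flap 0.79 [606.5 -11.7  66.4]
flap 0.28 [ 572.8 -114.9   43. ]
light_box 0.67 [558.  123.3   2.8]
light_box 0.58 [ 5.455e+02 -2.230e+01  5.000e-01]
{'t': 0.7, 'joint_pos': array([-1.36076216e+00,  2.58577078e-01,  1.53501167e+00, -3.75878773e-07,
        1.34801932e+00, -2.02768726e-01]), 'joint_velocities': array([ 2.40743661e-05, -2.80216294e-04,  1.17964396e-03,  1.52906180e-03,
       -2.08886351e-04, -6.03092910e-04]), 'tau': array([-2.37547611e-04, -4.37056482e+01, -2.84255755e+01,  7.19203823e-02,
        3.12149338e-02, -4.07348566e-06]), 'position': array([ 220.68345145, -503.7753895 ,  218.66039528]), 'orientation': array([-7.70769709e-06,  9.78774726e-01,  2.04939101e-01, -2.11295880e-07]), 'ft_force': array([ 0.06735989, -0.50494947, -0.16806425]), 'moment': array([-0.02445336, -0.02765097,  0.01249615]), 'grasp_force': 0.0, 'gripper_width': 93.24034936418158}
```

```bash
python3 - <<'E'
import cv2
a=cv2.imread("pics/top0.png");b=cv2.imread("pics/side0.png")
from h import *
c,M,t=cam("top");F=f(c)
def px(n,p):
    c,M,t=cam(n);q=M.T@(np.array(p)-t);return c["cx"]+f(c)*q[0]/-q[2],c["cy"]-f(c)*q[1]/-q[2]
u,v=map(int,px("top",(572,-150,60)));print(u,v)
x,y=map(int,px("side",(572,-150,60)));print(x,y)
A=cv2.resize(a[v-40:v+40,u-50:u+50],(400,320),interpolation=2);B=cv2.resize(b[y-40:y+40,x-50:x+50],(400,320),interpolation=2)
top=np.hstack([A,B]);bot=np.hstack([cv2.resize(a,(373,280)),cv2.resize(b,(373,280))])
bot=cv2.copyMakeBorder(bot,0,0,0,54,0)
cv2.imwrite("pics/m0.png",np.vstack([top,bot]))
E
```

```text
307 173
244 171
```

View pics/m0.png

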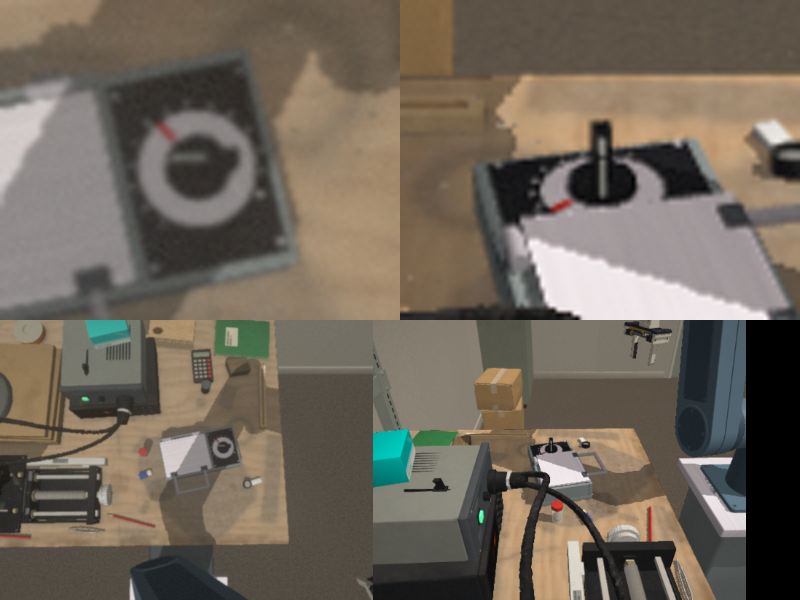

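The top view shows the dial in the crop at about (185,160), with its white pointer to the left and the red mark up and to the left. The bail points towards the robot. Next I'll refine the box pose and both angles.

```bash
cat >> h.py <<'E'
def angles(n,im,axis,yaw,zt=76,zm=42):
    """box-frame q of mark and pointer from pixels"""
    c,M,t=cam(n); h,w=im.shape[:2]
    vv,uu=np.mgrid[:h,:w]; d=np.stack([(uu-c["cx"])/f(c),-(vv-c["cy"])/f(c),-np.ones((h,w))],-1)@M.T
    def pl(z): return (t+d*((z-t[2])/d[...,2])[...,None])[...,:2]-axis
    I=im.astype(float); red=I[...,0]-np.maximum(I[...,1],I[...,2])
    P=pl(zm); rr=np.hypot(P[...,0],P[...,1]); m=(rr<42)&(red>35); cr=np.average(P[m],axis=0,weights=red[m])
    P=pl(zt); rr=np.hypot(P[...,0],P[...,1]); g=I.min(-1); m=(rr<21)&(g>75)&(red<35); 
    q=lambda v:np.radians(135)-(np.arctan2(v[1],v[0])-yaw)
    cw=np.average(P[m],axis=0,weights=g[m]-60) if m.any() else np.zeros(2)
    return dict(mark=cr.round(1),rm=np.hypot(*cr).round(1),qm=q(cr).round(3),white=cw.round(1),n=int(m.sum()),qw=q(cw).round(3),pts=P[m].round(0))
E
python3 - <<'E'
from h import *
from scipy.optimize import least_squares
L=[((-117.5,0),(432.4,-46.4)),((0,-130),(572.7,-150.7)),((62.5,0),(607.1,-11.4)),((0,0),(545.7,-23.4))]
def fn(p):
    c,s=np.cos(p[2]),np.sin(p[2]); return np.concatenate([np.array([p[0]+c*a-s*b,p[1]+s*a+c*b])-w for (a,b),w in L])
r=least_squares(fn,[546,-23,.2]);print(r.x,r.fun.round(1))
x,y,a=r.x;c,s=np.cos(a),np.sin(a)
for n in("top","side"):
    im=np.load(n+"_im.npy")
    print(n,angles(n,im,np.array([x+s*130,y-c*130]),a))
# depth check of flap plane, deck & bail from top
D=np.load("top.npy");cc,M,t=cam("top");v,u=np.mgrid[:384,:512]
W=t+(np.stack([(u-cc["cx"])/f(cc),-(v-cc["cy"])/f(cc),-np.ones(D.shape)],-1)*D[...,None])@M.T
B=W-[x,y,0];bx=c*B[...,0]+s*B[...,1];by=-s*B[...,0]+c*B[...,1];z=W[...,2]
for nm,m in dict(flap=(abs(bx)<40)&(abs(by)<60),deck=(bx>45)&(bx<65)&(by<-90)&(by>-170),dialtop=(abs(bx)<5)&(abs(by+130)<20)).items():print(nm,np.median(z[m]).round(1),z[m].max().round(1))
m=(z>52)&(bx<-105)&(bx>-135)&(abs(by)<40);print("bar",m.sum(),bx[m].mean(),z[m].mean(),np.polyfit(by[m],bx[m],1))
m=(z>30)&(D>0)&(abs(bx+0)<60)&(by<-150)&(by>-220);print("deck edge y",np.percentile(by[m],[0,1]))
m=(z>60)&(D>0)&(abs(bx)<50)&(abs(by+130)<30);print("dial mean",bx[m].mean(),by[m].mean(),m.sum())
E
```

```text
[ 5.46471740e+02 -2.33865897e+01  2.00648295e-01] [-1.1 -0.4 -0.3 -0.1  0.6  0.5  0.8  0. ]
top {'mark': array([23.8, 20.5]), 'rm': np.float64(31.4), 'qm': np.float64(1.846), 'white': array([ 7.5, -5.9]), 'n': 90, 'qw': np.float64(3.228), 'pts': array([[ 20.,   7.],
       [ 20.,   4.],
       [ 20.,   2.],
       [ 20.,  -0.],
       [ 20.,  -3.],
       [ 20.,  -5.],
       [ 17.,  12.],
       [ 17.,   9.],
       [ 17.,   7.],
       [ 17.,   4.],
       [ 17.,   2.],
       [ 17.,  -0.],
       [ 17.,  -3.],
       [ 17.,  -5.],
       [ 17.,  -7.],
       [ 17., -10.],
       [ 15.,  14.],
       [ 15.,  12.],
       [ 15.,   9.],
       [ 15.,   7.],
       [ 15.,   4.],
       [ 15.,   2.],
       [ 15.,  -0.],
       [ 15.,  -3.],
       [ 15.,  -5.],
       [ 15.,  -7.],
       [ 15., -10.],
       [ 15., -12.],
       [ 15., -15.],
       [ 13.,  16.],
       [ 13.,  14.],
       [ 12.,  -0.],
       [ 12.,  -3.],
       [ 12.,  -5.],
       [ 12.,  -7.],
       [ 12., -10.],
       [ 12., -12.],
       [ 12., -14.],
       [ 12., -17.],
       [ 10.,  -5.],
       [ 10., 
[... 1451 characters left out ...]
[ -0.,  -0.],
       [  7.,   4.],
       [ -0.,   4.],
       [-11.,   4.],
       [-14.,   4.],
       [-16.,   4.],
       [-18.,   4.],
       [ 11.,   8.],
       [  7.,   8.],
       [ -0.,   9.],
       [ -7.,   9.],
       [ -9.,   9.],
       [-11.,   9.],
       [-14.,   9.],
       [-16.,   9.],
       [-18.,   9.],
       [ 16.,  13.],
       [ 13.,  13.],
       [ 11.,  13.],
       [  9.,  13.],
       [ -0.,  13.],
       [ 11.,  17.],
       [ -0.,  17.]])}
flap 65.3 70.4
deck 41.1 45.3
dialtop 75.2 79.2
bar 149 -115.99012779906562 66.14393696893407 [-4.09847942e-03 -1.15990286e+02]
deck edge y [-177.08651898 -175.93013864]
dial mean 0.5109430621023685 -125.66750740337613 109
```

Call:
carry_out(commands=[{"tx": 0.046,"ty": -0.018,"hand": 0.5},{"tx": 0.046,"ty": -0.018,"hand": 0.5},{"tx": 0.046,"ty": -0.018,"hand": 0.5},{"tx": 0.046,"ty": -0.018,"hand": 0.5},{"tx": 0.046,"ty": -0.018,"hand": 0.5}])

```text
schema error: expected keys wx, wy, wz, tx, ty, tz, hand
```

Call:
carry_out(commands=[{"tx": 0.046,"ty": -0.018,"hand": 0.5},{"tx": 0.046,"ty": -0.018,"hand": 0.5},{"tx": 0.046,"ty": -0.018,"hand": 0.5},{"tx": 0.046,"ty": -0.018,"hand": 0.5},{"tx": 0.046,"ty": -0.018,"hand": 0.5}])

```text
schema error: expected keys wx, wy, wz, tx, ty, tz, hand
```

Call:
carry_out(commands=[{"wz": -10.7,"hand": 0.5},{"wz": -10.7,"hand": 0.5},{"wz": -10.7,"hand": 0.5},{"wz": -10.7,"hand": 0.5},{"wz": -10.7,"hand": 0.5}])

```text
schema error: expected keys wx, wy, wz, tx, ty, tz, hand
```

Call:
carry_out(commands=[{"wz": -6.5,"hand": 0.5},{"wz": -6.4,"hand": 0.5},{"hand": 0.5},{"hand": 0.5},{"hand": 0.5}])

```text
schema error: expected keys wx, wy, wz, tx, ty, tz, hand
```

Call:
carry_out(commands=[{"wx": 0,"wy": 0,"wz": 0,"tx": 0.046,"ty": -0.018,"tz": 0,"hand": 0.5},{"wx": 0,"wy": 0,"wz": 0,"tx": 0.046,"ty": -0.018,"tz": 0,"hand": 0.5},{"wx": 0,"wy": 0,"wz": 0,"tx": 0.046,"ty": -0.018,"tz": 0,"hand": 0.5},{"wx": 0,"wy": 0,"wz": 0,"tx": 0.046,"ty": -0.018,"tz": 0,"hand": 0.5},{"wx": 0,"wy": 0,"wz": 0,"tx": 0.046,"ty": -0.018,"tz": 0,"hand": 0.5}])

```text
t: 1.32
position: [396.3, -327.9, 218.8]
orientation: [0.0, 0.979, 0.205, 0.0]
ft_force: [0.4, -0.3, -0.5]
gripper_width: 48.5
grasp_force: 0.0
```

Call:
carry_out(commands=[{"wx": 0,"wy": 0,"wz": 0,"tx": 0.046,"ty": -0.018,"tz": 0,"hand": 0.5},{"wx": 0,"wy": 0,"wz": 0,"tx": 0.046,"ty": -0.018,"tz": 0,"hand": 0.5},{"wx": 0,"wy": 0,"wz": 0,"tx": 0.046,"ty": -0.018,"tz": 0,"hand": 0.5},{"wx": 0,"wy": 0,"wz": 0,"tx": 0.046,"ty": -0.018,"tz": 0,"hand": 0.5},{"wx": 0,"wy": 0,"wz": 0,"tx": 0.046,"ty": -0.018,"tz": 0,"hand": 0.5}])

```text
t: 1.95
position: [570.9, -153.1, 218.8]
orientation: [0.0, 0.979, 0.205, 0.0]
ft_force: [-0.3, -0.4, -0.6]
gripper_width: 46.5
grasp_force: 0.0
```

Call:
carry_out(commands=[{"wx": 0,"wy": 0,"wz": -10.7,"tx": 0,"ty": 0,"tz": 0,"hand": 0.5},{"wx": 0,"wy": 0,"wz": -10.7,"tx": 0,"ty": 0,"tz": 0,"hand": 0.5},{"wx": 0,"wy": 0,"wz": -10.7,"tx": 0,"ty": 0,"tz": 0,"hand": 0.5},{"wx": 0,"wy": 0,"wz": -10.7,"tx": 0,"ty": 0,"tz": 0,"hand": 0.5},{"wx": 0,"wy": 0,"wz": -10.7,"tx": 0,"ty": 0,"tz": 0,"hand": 0.5}])

```text
t: 2.58
position: [569.8, -154.3, 218.6]
orientation: [-0.0, 0.78, 0.626, 0.0]
ft_force: [-0.3, 0.8, 0.3]
gripper_width: 46.7
grasp_force: 0.0
```

Call:
carry_out(commands=[{"wx": 0,"wy": 0,"wz": -6.5,"tx": 0,"ty": 0,"tz": 0,"hand": 0.5},{"wx": 0,"wy": 0,"wz": -6.4,"tx": 0,"ty": 0,"tz": 0,"hand": 0.5},{"wx": 0,"wy": 0,"wz": 0,"tx": 0,"ty": 0,"tz": 0,"hand": 0.5},{"wx": 0,"wy": 0,"wz": 0,"tx": 0,"ty": 0,"tz": 0,"hand": 0.5},{"wx": 0,"wy": 0,"wz": 0,"tx": 0,"ty": 0,"tz": 0,"hand": 0.5}])

```text
t: 3.2
position: [569.8, -154.4, 218.6]
orientation: [-0.0, 0.707, 0.707, -0.0]
ft_force: [-0.2, 0.1, 0.3]
gripper_width: 46.4
grasp_force: 0.0
```

Call:
carry_out(commands=[{"wx": 0,"wy": 0,"wz": 0,"tx": 0.0036,"ty": 0.0026,"tz": 0.04,"hand": 0.5},{"wx": 0,"wy": 0,"wz": 0,"tx": 0,"ty": 0,"tz": 0.04,"hand": 0.5},{"wx": 0,"wy": 0,"wz": 0,"tx": 0,"ty": 0,"tz": 0.04,"hand": 0.5},{"wx": 0,"wy": 0,"wz": 0,"tx": 0,"ty": 0,"tz": 0.025,"hand": 0.5},{"wx": 0,"wy": 0,"wz": 0,"tx": 0,"ty": 0,"tz": 0,"hand": 0.5}])

```text
t: 3.82
position: [570.9, -150.0, 71.6]
orientation: [-0.002, 0.707, 0.707, -0.001]
ft_force: [0.4, 0.0, 0.8]
gripper_width: 46.4
grasp_force: 0.0
```

Call:
carry_out(commands=[{"wx": 0,"wy": 0,"wz": 0,"tx": 0,"ty": 0,"tz": 0.01,"hand": 0.5},{"wx": 0,"wy": 0,"wz": 0,"tx": 0,"ty": 0,"tz": 0.01,"hand": 0.4},{"wx": 0,"wy": 0,"wz": 0,"tx": 0,"ty": 0,"tz": 0,"hand": 0.3},{"wx": 0,"wy": 0,"wz": 0,"tx": 0,"ty": 0,"tz": 0,"hand": 0.2},{"wx": 0,"wy": 0,"wz": 0,"tx": 0,"ty": 0,"tz": 0,"hand": 0.2}])

```text
t: 4.45
position: [572.7, -150.9, 54.1]
orientation: [0.0, 0.707, 0.707, 0.0]
ft_force: [0.2, -0.4, 0.3]
gripper_width: 19.2
grasp_force: 0.0
```

Call:
carry_out(commands=[{"wx": 0,"wy": 0,"wz": 0,"tx": 0,"ty": 0,"tz": 0,"hand": 0.1},{"wx": 0,"wy": 0,"wz": 0,"tx": 0,"ty": 0,"tz": 0,"hand": 0},{"wx": 0,"wy": 0,"wz": 0,"tx": 0,"ty": 0,"tz": 0,"hand": 0},{"wx": 0,"wy": 0,"wz": 0,"tx": 0,"ty": 0,"tz": 0,"hand": 0},{"wx": 0,"wy": 0,"wz": 0,"tx": 0,"ty": 0,"tz": 0,"hand": 0}], squeeze=10)

```text
t: 5.08
position: [572.5, -150.8, 53.9]
orientation: [0.0, 0.707, 0.707, -0.0]
ft_force: [-2.2, -0.2, 4.5]
gripper_width: 12.3
grasp_force: 10.0
```

Call:
carry_out(commands=[{"wx": 0,"wy": 0,"wz": 10,"tx": 0,"ty": 0,"tz": 0,"hand": 0},{"wx": 0,"wy": 0,"wz": 10,"tx": 0,"ty": 0,"tz": 0,"hand": 0},{"wx": 0,"wy": 0,"wz": 10,"tx": 0,"ty": 0,"tz": 0,"hand": 0},{"wx": 0,"wy": 0,"wz": 10,"tx": 0,"ty": 0,"tz": 0,"hand": 0},{"wx": 0,"wy": 0,"wz": 10,"tx": 0,"ty": 0,"tz": 0,"hand": 0}], squeeze=15)

```text
t: 5.7
position: [572.7, -151.0, 53.9]
orientation: [0.0, 0.941, 0.34, 0.0]
ft_force: [-1.7, -1.0, 3.7]
gripper_width: 12.2
grasp_force: 15.0
```

Call:
carry_out(commands=[{"wx": 0,"wy": 0,"wz": 0,"tx": 0,"ty": 0,"tz": 0,"hand": 0},{"wx": 0,"wy": 0,"wz": 0,"tx": 0,"ty": 0,"tz": 0,"hand": 0},{"wx": 0,"wy": 0,"wz": 0,"tx": 0,"ty": 0,"tz": 0,"hand": 0.3},{"wx": 0,"wy": 0,"wz": 0,"tx": 0,"ty": 0,"tz": 0,"hand": 0.4},{"wx": 0,"wy": 0,"wz": 0,"tx": 0,"ty": 0,"tz": 0,"hand": 0.4}])

```text
t: 6.32
position: [572.2, -150.6, 53.2]
orientation: [-0.0, 0.939, 0.343, -0.0]
ft_force: [0.1, -0.0, 0.2]
gripper_width: 35.5
grasp_force: 0.0
```

Call:
carry_out(commands=[{"wx": 0,"wy": 0,"wz": 0,"tx": 0,"ty": 0,"tz": -0.03,"hand": 0.4},{"wx": 0,"wy": 0,"wz": 0,"tx": 0,"ty": 0,"tz": -0.05,"hand": 0.4},{"wx": 0,"wy": 0,"wz": 0,"tx": -0.05,"ty": 0,"tz": -0.03,"hand": 0.4},{"wx": 0,"wy": 0,"wz": 0,"tx": -0.06,"ty": 0,"tz": 0,"hand": 0.4},{"wx": 0,"wy": 0,"wz": 0,"tx": -0.06,"ty": 0,"tz": 0,"hand": 0.4}])

```text
t: 6.95
position: [441.3, -261.0, 164.2]
orientation: [0.001, 0.939, 0.343, 0.0]
ft_force: [-1.0, -0.6, -1.0]
gripper_width: 36.9
grasp_force: 0.0
```

```bash
python3 - <<'E'
from h import *
A=[]
ax=np.array([572.4,-150.8])
for n in("top","side"):
    im,d=save(n,n+"1")
    # rectified deck view: world patch +-45mm at z, 8px/mm
    c,M,t=cam(n)
    def px(p):
        q=M.T@(np.array(p)-t);return [c["cx"]-f(c)*q[0]/q[2],c["cy"]+f(c)*q[1]/q[2]]
    for z in(42,76):
        # image up = +x, left = +y
        src=np.float32([px((ax[0]+a,ax[1]+b,z)) for a,b in((45,45),(45,-45),(-45,-45),(-45,45))])
        H=cv2.getPerspectiveTransform(src,np.float32([(0,0),(300,0),(300,300),(0,300)]))
        o=cv2.warpPerspective(im,H,(300,300),flags=cv2.INTER_CUBIC)
        cv2.circle(o,(150,150),1,(0,255,0),-1); A.append(o)
    for q in("dial_grip","pointer","red_mark"):
        for r in robot.spot_point(n,q)[:1]: print(n,q,round(r["conf"],2),toW(n,r["centre"]).round(1))
cv2.imwrite("pics/m1.png",np.vstack([np.hstack(A[:2]),np.hstack(A[2:])])[:,:,::-1])
E
```

```text
top dial_grip 0.79 [ 571.7 -144.3   67.7]
top pointer 0.69 [ 596.5 -125.9   43.6]
top red_mark 0.6 [ 592.7 -126.7   44.4]
side dial_grip 0.65 [ 573.7 -155.4   70.8]
side pointer 0.73 [ 595.5 -134.2   42.7]
side red_mark 0.7 [ 594.7 -129.6   46.4]
```

View pics/m1.png

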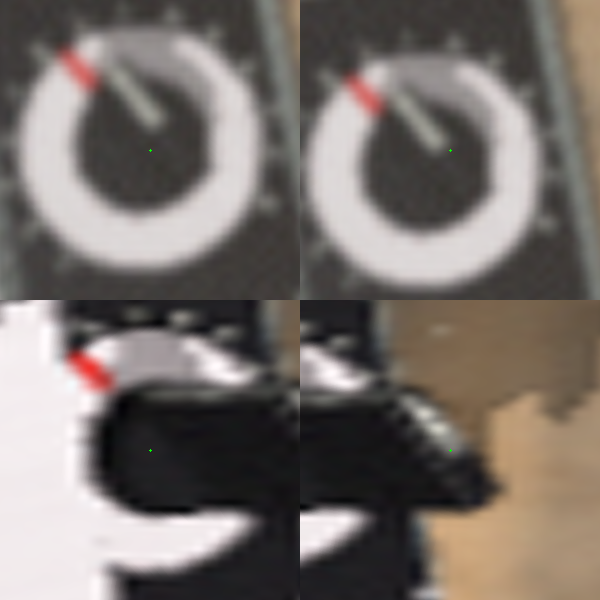

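The top view, rectified, has the ring centre at (140,149), the mark at (78,70), and the pointer line running from (440,150) to (392,88). Both directions come out near 38°. I'll fit them numerically.

```bash
cat > fit.py <<'E'
from h import *
def fit(n="top",ax=(572.4,-150.8)):
    im=np.load(n+"_im.npy");c,M,t=cam(n);S=600
    def px(p):
        q=M.T@(np.array(p)-t);return [c["cx"]-f(c)*q[0]/q[2],c["cy"]+f(c)*q[1]/q[2]]
    def rect(z):
        src=np.float32([px((ax[0]+a,ax[1]+b,z)) for a,b in((45,45),(45,-45),(-45,-45),(-45,45))])
        return cv2.warpPerspective(im,cv2.getPerspectiveTransform(src,np.float32([(0,0),(S,0),(S,S),(0,S)])),(S,S),flags=cv2.INTER_LINEAR).astype(float)
    o=rect(42); red=o[...,0]-np.maximum(o[...,1],o[...,2]); m=red>50
    v,u=np.nonzero(m); w=red[m]; r=np.array([np.average(u,weights=w),np.average(v,weights=w)])
    ring=((o.min(-1)>110)|m).astype(np.uint8); ring=cv2.morphologyEx(ring,cv2.MORPH_OPEN,np.ones((25,25)))
    cs,_=cv2.findContours(ring,cv2.RETR_EXTERNAL,cv2.CHAIN_APPROX_NONE); k=max(cs,key=cv2.contourArea)
    e=cv2.fitEllipse(cv2.convexHull(k)); C=np.array(e[0]); d=r-C
    print("ring",C.round(1),np.array(e[1]).round(1)*90/S,"mark r",np.hypot(*d)*90/S,"mark angle",np.degrees(np.arctan2(-d[0],-d[1])))
    o=rect(76); g=o.min(-1); C2=C  # ring centre shift as the calibration error
    v,u=np.mgrid[:S,:S]; m=(np.hypot(u-C2[0],v-C2[1])<130)&(g>85)
    nl,lab,st,ce=cv2.connectedComponentsWithStats(m.astype(np.uint8))
    for i in range(1,nl):
        if st[i,4]>300:
            vv,uu=np.nonzero(lab==i); w=g[vv,uu]-60
            P=np.c_[uu,vv]; mu=np.average(P,axis=0,weights=w); ev,V=np.linalg.eigh(np.cov((P-mu).T,aweights=w)); d=V[:,1]; d=d*np.sign(-d[1])
            print("comp",st[i,4],mu.round(1),"len/wid",(4*np.sqrt(ev)*90/S).round(1),"line angle",np.degrees(np.arctan2(-d[0],-d[1])).round(1),"centroid angle",np.degrees(np.arctan2(-(mu-C2)[0],-(mu-C2)[1])).round(1))
fit()
E
python3 fit.py
```

```text
ring [279.8 292.1] [75.54  76.755] mark r 29.144340196359565 mark angle 38.38938835424714
comp 20748 [319.  242.1] len/wid [23.7 43.6] line angle 59.0 centroid angle -38.1
```

```bash
cat >> fit.py <<'E'
def line(n="top",C=(280,295),ang=38,ax=(572.4,-150.8)):
    im=np.load(n+"_im.npy");c,M,t=cam(n);S=600
    def px(p):
        q=M.T@(np.array(p)-t);return [c["cx"]-f(c)*q[0]/q[2],c["cy"]+f(c)*q[1]/q[2]]
    src=np.float32([px((ax[0]+a,ax[1]+b,76)) for a,b in((45,45),(45,-45),(-45,-45),(-45,45))])
    g=cv2.warpPerspective(im,cv2.getPerspectiveTransform(src,np.float32([(0,0),(S,0),(S,S),(0,S)])),(S,S)).astype(float).min(-1)
    a=np.radians(ang); D=np.array([-np.sin(a),-np.cos(a)]); N=np.array([D[1],-D[0]])
    s=np.arange(20,116,4); k=np.arange(-28,29); pk=[]
    for x in s:
        p=np.array(C)+x*D+k[:,None]*N; val=cv2.remap(g.astype(np.float32),p[:,0].astype(np.float32)[None],p[:,1].astype(np.float32)[None],1)[0]
        w=np.clip(val-val.min()-0.5*np.ptp(val),0,None); pk.append((k*w).sum()/w.sum())
    pk=np.array(pk); b=np.polyfit(s,pk,1); print(pk.round(0)); print("slope deg",np.degrees(np.arctan(b[0])),"offset",b[1],"N",N)
line()
E
python3 fit.py|tail -4
```

```text
ring [279.8 292.1] [75.54  76.755] mark r 29.144340196359565 mark angle 38.38938835424714
comp 20748 [319.  242.1] len/wid [23.7 43.6] line angle 59.0 centroid angle -38.1
[1. 1. 1. 1. 1. 1. 1. 1. 1. 1. 1. 1. 1. 0. 0. 1. 1. 1. 0. 0. 0. 1. 1. 1.]
slope deg -0.22835249093874613 offset 0.9882650217446357 N [-0.78801075  0.61566148]
```

The pointer at 38.0° and the mark at 38.4° agree within about 1°, so the dial is set. Next I go to the bail bar.

Call:
carry_out(commands=[{"wx": 0,"wy": 0,"wz": 0,"tx": 0.026,"ty": -0.034,"tz": 0,"hand": 0.42},{"wx": 0,"wy": 0,"wz": 0,"tx": 0.026,"ty": -0.034,"tz": 0,"hand": 0.42},{"wx": 0,"wy": 0,"wz": 0,"tx": 0.026,"ty": -0.034,"tz": 0,"hand": 0.42},{"wx": 0,"wy": 0,"wz": 0,"tx": 0.026,"ty": -0.034,"tz": 0,"hand": 0.42},{"wx": 0,"wy": 0,"wz": 0,"tx": 0.027,"ty": -0.034,"tz": 0,"hand": 0.42}])

```text
t: 7.98
position: [433.4, -43.3, 163.7]
orientation: [-0.0, 0.939, 0.343, 0.0]
ft_force: [1.3, -0.1, -0.2]
gripper_width: 39.1
grasp_force: 0.0
```

Call:
carry_out(commands=[{"wx": 0,"wy": 0,"wz": -10.5,"tx": 0,"ty": 0,"tz": 0,"hand": 0.42},{"wx": 0,"wy": 0,"wz": -10.5,"tx": 0,"ty": 0,"tz": 0,"hand": 0.42},{"wx": 0,"wy": 0,"wz": -10.5,"tx": 0,"ty": 0,"tz": 0,"hand": 0.42},{"wx": 0,"wy": 0,"wz": -10.5,"tx": 0,"ty": 0,"tz": 0,"hand": 0.42},{"wx": 0,"wy": 0,"wz": -10.5,"tx": 0,"ty": 0,"tz": 0,"hand": 0.42}])

```text
t: 8.6
position: [433.6, -44.5, 163.6]
orientation: [-0.0, 0.688, 0.726, 0.0]
ft_force: [-0.5, -0.5, 0.2]
gripper_width: 39.0
grasp_force: 0.0
```

Call:
carry_out(commands=[{"wx": 0,"wy": 0,"wz": -8.9,"tx": 0,"ty": 0,"tz": 0,"hand": 0.42},{"wx": 0,"wy": 0,"wz": 0,"tx": 0,"ty": 0,"tz": 0,"hand": 0.42},{"wx": 0,"wy": 0,"wz": 0,"tx": 0,"ty": 0,"tz": 0,"hand": 0.42},{"wx": 0,"wy": 0,"wz": 0,"tx": 0,"ty": 0,"tz": 0,"hand": 0.42},{"wx": 0,"wy": 0,"wz": 0,"tx": 0,"ty": 0,"tz": 0,"hand": 0.42}])

```text
t: 9.22
position: [433.2, -45.7, 163.6]
orientation: [-0.0, 0.633, 0.774, -0.0]
ft_force: [-1.3, 0.0, -0.2]
gripper_width: 38.9
grasp_force: 0.0
```

Call:
carry_out(commands=[{"wx": 0,"wy": 0,"wz": 0,"tx": 0,"ty": -0.001,"tz": 0.03,"hand": 0.42},{"wx": 0,"wy": 0,"wz": 0,"tx": 0,"ty": 0,"tz": 0.03,"hand": 0.42},{"wx": 0,"wy": 0,"wz": 0,"tx": 0,"ty": 0,"tz": 0.03,"hand": 0.42},{"wx": 0,"wy": 0,"wz": 0,"tx": 0,"ty": 0,"tz": 0.02,"hand": 0.42},{"wx": 0,"wy": 0,"wz": 0,"tx": 0,"ty": 0,"tz": 0.01,"hand": 0.42}])

```text
t: 9.85
position: [431.7, -45.8, 42.7]
orientation: [-0.001, 0.633, 0.774, -0.0]
ft_force: [-0.2, -0.0, -0.0]
gripper_width: 39.1
grasp_force: 0.0
```

```bash
python3 - <<'E'
from h import *
s=robot.read_state();print(s["position"],s["ft_force"])
save("side","side2");save("top","top2")
a=cv2.imread("pics/side2.png")
def px(n,p):
    c,M,t=cam(n);q=M.T@(np.array(p)-t);return c["cx"]-f(c)*q[0]/q[2],c["cy"]+f(c)*q[1]/q[2]
o=[]
for n in("side","top"):
    im=cv2.imread(f"pics/{n}2.png");u,v=map(int,px(n,(470,-46,60)));o.append(cv2.resize(im[v-50:v+50,u-50:u+50],(400,400),interpolation=2))
cv2.imwrite("pics/m2.png",np.hstack(o))
E
```

```text
[431.66700047 -45.83319467  42.72346622] [-0.18710302 -0.01439571 -0.01853318]
```

View pics/m2.png

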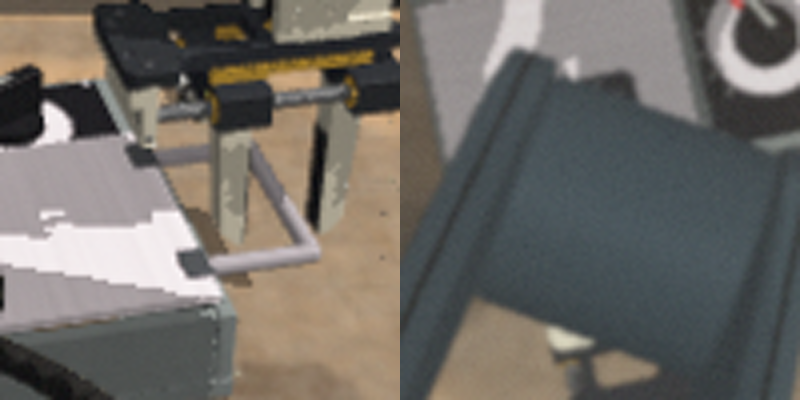

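The side view (left half) shows one finger inside the bail at (230,200) and one outside at (325,190), with the bar between them. Now I close the fingers.

Call:
carry_out(commands=[{"wx": 0,"wy": 0,"wz": 0,"tx": 0,"ty": 0,"tz": 0,"hand": 0.3},{"wx": 0,"wy": 0,"wz": 0,"tx": 0,"ty": 0,"tz": 0,"hand": 0.2},{"wx": 0,"wy": 0,"wz": 0,"tx": 0,"ty": 0,"tz": 0,"hand": 0.1},{"wx": 0,"wy": 0,"wz": 0,"tx": 0,"ty": 0,"tz": 0,"hand": 0},{"wx": 0,"wy": 0,"wz": 0,"tx": 0,"ty": 0,"tz": 0,"hand": 0}], squeeze=12)

```text
t: 10.58
position: [430.9, -46.2, 44.0]
orientation: [-0.001, 0.633, 0.774, -0.001]
ft_force: [-5.8, -2.2, 5.9]
gripper_width: 9.5
grasp_force: 12.0
```

Call:
carry_out(commands=[{"wx": 0,"wy": 0,"wz": 0,"tx": 0,"ty": 0,"tz": 0,"hand": 0},{"wx": 0,"wy": 0,"wz": 0,"tx": 0,"ty": 0,"tz": 0,"hand": 0},{"wx": 0,"wy": 0,"wz": 0,"tx": 0,"ty": 0,"tz": 0,"hand": 0},{"wx": 0,"wy": 0,"wz": 0,"tx": 0,"ty": 0,"tz": 0,"hand": 0},{"wx": 0,"wy": 0,"wz": 0,"tx": 0,"ty": 0,"tz": 0,"hand": 0}])

```text
t: 11.2
position: [430.9, -46.2, 44.0]
orientation: [-0.001, 0.633, 0.774, -0.001]
ft_force: [-5.7, -1.9, 6.2]
gripper_width: 9.5
grasp_force: 12.0
```

Call:
carry_out(commands=[{"wx": 0,"wy": 0,"wz": 0,"tx": 0,"ty": 0.0003,"tz": -0.0113,"hand": 0},{"wx": 0,"wy": 0,"wz": 0,"tx": 0,"ty": 0.0011,"tz": -0.0113,"hand": 0},{"wx": 0,"wy": 0,"wz": 0,"tx": 0,"ty": 0.0018,"tz": -0.0112,"hand": 0},{"wx": 0,"wy": 0,"wz": 0,"tx": 0,"ty": 0.0025,"tz": -0.011,"hand": 0},{"wx": 0,"wy": 0,"wz": 0,"tx": 0,"ty": 0.0031,"tz": -0.0108,"hand": 0}])

```text
t: 11.82
position: [439.1, -44.5, 99.9]
orientation: [-0.001, 0.633, 0.774, -0.001]
ft_force: [-4.7, -3.6, 0.8]
gripper_width: 9.5
grasp_force: 12.0
```

Call:
carry_out(commands=[{"wx": 0,"wy": 0,"wz": 0,"tx": 0,"ty": 0.0038,"tz": -0.0106,"hand": 0},{"wx": 0,"wy": 0,"wz": 0,"tx": 0,"ty": 0.0045,"tz": -0.0104,"hand": 0},{"wx": 0,"wy": 0,"wz": 0,"tx": 0,"ty": 0.0051,"tz": -0.0101,"hand": 0},{"wx": 0,"wy": 0,"wz": 0,"tx": 0,"ty": 0.0058,"tz": -0.0097,"hand": 0},{"wx": 0,"wy": 0,"wz": 0,"tx": 0,"ty": 0.0064,"tz": -0.0094,"hand": 0}])

```text
t: 12.45
position: [462.9, -39.6, 150.2]
orientation: [-0.002, 0.633, 0.774, -0.003]
ft_force: [-10.5, -5.6, 6.1]
gripper_width: 9.2
grasp_force: 12.0
```

Call:
carry_out(commands=[{"wx": 0,"wy": 0,"wz": 0,"tx": 0,"ty": 0.0055,"tz": -0.0096,"hand": 0},{"wx": 0,"wy": 0,"wz": 0,"tx": 0,"ty": 0.0075,"tz": -0.0085,"hand": 0},{"wx": 0,"wy": 0,"wz": 0,"tx": 0,"ty": 0.008,"tz": -0.008,"hand": 0},{"wx": 0,"wy": 0,"wz": 0,"tx": 0,"ty": 0.0085,"tz": -0.0075,"hand": 0},{"wx": 0,"wy": 0,"wz": 0,"tx": 0,"ty": 0.0089,"tz": -0.0069,"hand": 0}])

```text
t: 13.08
position: [502.3, -31.6, 191.8]
orientation: [-0.0, 0.633, 0.774, -0.001]
ft_force: [-6.8, -2.3, 7.4]
gripper_width: 9.5
grasp_force: 12.0
```

```bash
cat > ang.py <<'E'
from h import *
import sys
s=robot.read_state();p=s["position"];print(s["t"],p.round(1),s["ft_force"].round(1),s["gripper_width"])
h=np.array([430.9+176.4,-46.2+36,44.0]); d=p-h; b=np.array([d[0]*.98+d[1]*.199,d[2]])
print("box-x,z rel hinge",b.round(1),"radius",np.hypot(*b).round(1),"angle",np.degrees(np.arctan2(b[1],-b[0])).round(2))
E
python3 ang.py
```

```text
13.075 [502.3 -31.6 191.8] [-6.8 -2.3  7.4] 9.466631822445942
box-x,z rel hinge [-107.2  147.8] radius 182.6 angle 54.05
```

Call:
carry_out(commands=[{"wx": 0,"wy": 0,"wz": 0,"tx": 0,"ty": 0.0093,"tz": -0.0064,"hand": 0},{"wx": 0,"wy": 0,"wz": 0,"tx": 0,"ty": 0.0097,"tz": -0.0058,"hand": 0},{"wx": 0,"wy": 0,"wz": 0,"tx": 0,"ty": 0.0101,"tz": -0.0051,"hand": 0},{"wx": 0,"wy": 0,"wz": 0,"tx": 0,"ty": 0.0104,"tz": -0.0045,"hand": 0},{"wx": 0,"wy": 0,"wz": 0,"tx": 0,"ty": 0.0106,"tz": -0.0038,"hand": 0}])

```text
t: 13.7
position: [553.3, -21.1, 216.9]
orientation: [0.0, 0.633, 0.774, 0.0]
ft_force: [-2.1, 0.2, 4.3]
gripper_width: 9.9
grasp_force: 12.0
```

Call:
carry_out(commands=[{"wx": 0,"wy": 0,"wz": 0,"tx": 0,"ty": 0.0109,"tz": -0.0031,"hand": 0},{"wx": 0,"wy": 0,"wz": 0,"tx": 0,"ty": 0.011,"tz": -0.0025,"hand": 0},{"wx": 0,"wy": 0,"wz": 0,"tx": 0,"ty": 0.0112,"tz": -0.0018,"hand": 0},{"wx": 0,"wy": 0,"wz": 0,"tx": 0,"ty": 0.008,"tz": -0.001,"hand": 0},{"wx": 0,"wy": 0,"wz": 0,"tx": 0,"ty": 0,"tz": 0,"hand": 0}])

```text
t: 14.32
position: [593.6, -12.9, 223.8]
orientation: [-0.0, 0.633, 0.774, 0.0]
ft_force: [-0.3, 2.2, 4.2]
gripper_width: 9.4
grasp_force: 12.0
```

```bash
python3 ang.py
```

```text
14.325 [593.6 -12.9 223.8] [-0.3  2.2  4.2] 9.418649669426411
box-x,z rel hinge [-14.  179.8] radius 180.4 angle 85.56
```

Call:
carry_out(commands=[{"wx": 0,"wy": 0,"wz": 0,"tx": 0,"ty": 0.006,"tz": -0.0005,"hand": 0},{"wx": 0,"wy": 0,"wz": 0,"tx": 0,"ty": 0.005,"tz": 0,"hand": 0},{"wx": 0,"wy": 0,"wz": 0,"tx": 0,"ty": 0.003,"tz": 0,"hand": 0},{"wx": 0,"wy": 0,"wz": 0,"tx": 0,"ty": 0,"tz": 0,"hand": 0},{"wx": 0,"wy": 0,"wz": 0,"tx": 0,"ty": 0,"tz": 0,"hand": 0}])

```text
t: 14.95
position: [606.4, -10.4, 224.1]
orientation: [-0.0, 0.633, 0.774, -0.0]
ft_force: [-0.2, 3.6, 0.5]
gripper_width: 9.4
grasp_force: 12.0
```

```bash
python3 ang.py; python3 - <<'E'
from h import *
im,D=save("side","side3");save("top","top3")
for n in("side","top"):
    for q in("bail","flap"):
        for r in robot.spot_point(n,q)[:1]: print(n,q,round(r["conf"],2),toW(n,r["centre"]).round(1))
# panel plane from side depth
cc,M,t=cam("side");v,u=np.mgrid[:384,:512]
W=t+(np.stack([(u-cc["cx"])/f(cc),-(v-cc["cy"])/f(cc),-np.ones(D.shape)],-1)*D[...,None])@M.T
B=W-[546.5,-23.4,0];bx=.98*B[...,0]+.199*B[...,1];by=-.199*B[...,0]+.98*B[...,1];z=W[...,2]
m=(D>0)&(abs(by)<65)&(z>80)&(z<170)&(abs(bx-62)<15)
A=np.c_[z[m],by[m],np.ones(m.sum())]
for _ in range(4):
    k=np.linalg.lstsq(A,bx[m],rcond=None)[0] if _==0 else np.linalg.lstsq(A[g],bx[m][g],rcond=None)[0]
    r=bx[m]-A@k; g=abs(r)<2.5*np.median(abs(r))+.5
print("panel",m.sum(),k,"tilt deg",np.degrees(np.arctan(k[0])),np.median(abs(r)))
a=cv2.imread("pics/side3.png");b=cv2.imread("pics/top3.png")
cv2.imwrite("pics/m3.png",np.hstack([cv2.resize(a[60:260,150:350],(400,400)),cv2.resize(b[90:240,230:380],(400,400))]))
E
```

```text
14.95 [606.4 -10.4 224.1] [-0.2  3.6  0.5] 9.367981970995407
box-x,z rel hinge [ -1.  180.1] radius 180.1 angle 89.7
side bail 0.58 [611.  -12.2 243.2]
side flap 0.74 [606.5  -9.4  59.4]
top bail 0.97 [608.   -4.9 241.1]
top flap 0.73 [607.9  -8.4  65.6]
panel 352 [-5.15289704e-03 -2.83813981e-03  6.59490694e+01] tilt deg -0.2952366397538978 0.10077777398088017
```

View pics/m3.png

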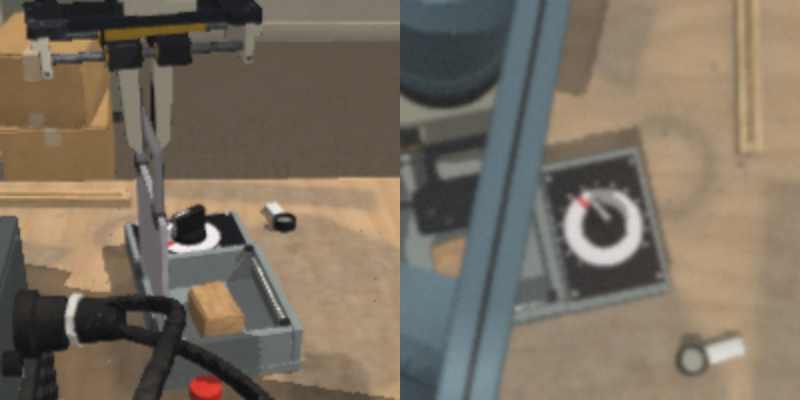

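The side view shows the flap standing upright at (150,220) with its bar in the gripper. The angle is 89.7° from the arm pose and the panel's tilt in the depth picture is 0.3°. The top view shows the pointer still at the red mark (585,203), so I hand the job in.

```bash
python3 -c "
from rig import robot
print(robot.finish_job())"
```

```text
the job is handed in; nothing more can be done
None
```

The job is handed in at about 15 s: the dial was left at the red mark (pointer and mark agree within about 1°), and the gripper is holding the flap upright within about 0.3° of the balance point.

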